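# Set the sliding stand leg to its mark and close the cam lever

### The job

A camera stand lies on the assembly bench and its spring-returned sliding leg is pulled in. With the orange cam lever still open, pull the leg out by its black crossbar until the yellow pointer lines up with the red mark on the scale, and keep it there while you press the lever fully shut against the grey grip post, never shutting it at any other length. Finish while still holding: leg on the mark, lever and post pinched together between the fingers; leave the other things on the bench where they are.

Things in the scene. Friction and masses are not known exactly. Their poses are not given: they have to be found in the camera images.
- stand: The stand, fixed on the bench: aluminium C-profile 300 mm long, 44 wide, top 42 mm up, black hub (72 mm wide, 92 mm high) at its -y end. Origin on the bench under the profile's middle; +y runs along the profile, the way the leg pulls out; z up; on the +x side lies the scale, a white strip (x 64 to 104, top 28 mm up).
- leg: The sliding leg (dark bar with rubber foot) and all on it; slides only along the stand's y, 120 mm, starts fully in. A spring pulls it back in with 3.5 to 5 N when not held. Axes as the stand's; origin at bench height under the grip post's centre. The black base plate under post and lever (x -23 to +23) has its top 50 mm above the bench.
- crossbar (a point): Middle of the -y face of the leg's black crossbar, which the fingers pull, one on each side of post and lever; 25 mm to +y from the leg's origin, 66 mm above the bench. The bar is 120 mm long across the profile (x -60 to +60), 12 mm thick along y, from 46 to 86 mm above the bench.
- grip_post (a point): Centre of the top of the grey upright grip post fixed on the leg: x -8 to +8, y -25 to +25 in the leg's frame, so right behind the crossbar, from 50 to 105 mm above the bench. The point is 105 mm above the bench, over the leg's origin.
- cam_lever: Orange cam lever plate, 8 mm thick, 46 long (y), 54 tall, on the post's +x side, hinged at its lower edge (along y, 50 mm up, x = +8 of the leg; origin there). Shut, it is upright on the post (x +8 to +16): 24 mm wide together, centre x = +4. Open, it leans to +x by up to 0.36 rad, top corner at most x = +36. Stays where left; 5 N at mid-height shuts it; it does not stop the leg.
- pointer (a point): Tip area of the yellow pointer, a bar 3 mm wide that sticks out over the scale from the crossbar's +x end, moving with the leg; the point is 84 mm to +x and 31 mm to +y from the leg's origin, 49 mm above the bench.
- mark (a point): Middle of the red mark line, 3 mm wide, on the scale, 84 mm to +x from the stand's middle line, 30 mm above the bench. Where along the scale it is clipped varies, 34 to 108 mm of leg travel. Its axes are parallel to the stand's. The leg is at its length when the pointer and the mark agree along the stand's y axis.
- cleaner: Blue bottle with white cap, 52 mm across, 120 mm tall, standing; origin under its centre. Bystander.
- parts_bin: Black open parts bin, 80 by 110 by 45 mm; origin under its centre. Bystander.
- screwdriver: Screwdriver lying on the bench between robot and stand. Bystander.
- highlighter: Green highlighter with black cap lying on the bench, 116 mm long, 18 mm thick. Bystander.

How it is judged:
By the outcome, as a careful person would: the job done as asked, in the order asked, and still so for the second after the job is handed in, while the arm keeps its last pose, push and grip.
It also fails if it takes over 42 s, if anything falls off the work surface, if the arm or the gripper's body presses on something with over 40 N, if the wrist force passes 120 N, or if a joint passes its speed limit or range.

### The arm

A 6-joint arm with a two-finger parallel gripper is mounted at the origin on the work surface. World frame = base frame: x ahead of the robot, y to its left, z up, the work surface at z = 0. Lengths are in mm, angles in rad, forces in N, time in s.
With the tool pointing down it reaches from about 325 to 1000 mm from the base axis. Payload 5.1 kg.
Tool frame: the origin (TCP) lies at the very end of the fingers, on their centre line; the grasp point (between the pads) lies 19 mm behind it; y points along the fingers, x is the direction in which the jaws open and shut, and the axes are right-handed (so a half turn about y gives the same grasp; the last joint's range is limited). The gripper opens to 85 mm and grips with 20 to 120 N. Pads are 22 mm wide; open, the fingers measure 114 mm over their backs; the gripper's body (76 mm by 85 mm) begins 54 mm behind the grasp point. The pads swing forward as they close: fully open they stand 13 mm farther back than shut.
Start: joints at [-1.412, 0.124, 1.65, -0, 1.367, -0.083], TCP at [155.61, -631.086, 199.322] pointing down, gripper open.
Joint ranges: [-2.61, 2.61], [-1.02, 2.33], [0.03, 2.71], [-1.35, 4.49], [0.32, 2.68], [-2.91, 2.91]. Speed limits (rad/s): [2.57, 2.57, 3.14, 3.14, 3.14, 3.14].

### API

Orientations are given as a rotation vector (axis times angle).
In Python, from plant import get_obs, get_image, finish_job gives the robot as it stands. The module is installed in compiled form; this text tells all that it offers.
- The arm moves only by the shell command python3 -m handwheel 'ROWS' [FORCE]. ROWS is JSON, a list of rows, each a list of 3 entries, a list of its own where there are three numbers: the shift along the tool's x, y, z in m, then the turn, a rotation vector about the tool's x, y, z in degrees, then the opening, from 0 (shut) to 1 (fully open). In form: [[[dx, dy, dz], [rx, ry, rz], gripper], ...]. A call has 1 to 8 rows; each row shifts and turns the commanded pose from where the row before left it, along the tool's axes as they then stand; what a row does not reach is not made up. A row lasts 1/8 s, in which the tool goes at most 62.5 mm and 10.7 degrees, less where a joint would pass 70% of its speed; a pose out of reach is approached as far as the arm can. A call with a gripper value outside its range is refused whole. The fingers move at their own pace and stop on an object; FORCE is the grip in N (left out, the last holds). Time passes only in rows, so rows that do not move let the fingers close. It gives the time, the measured TCP pose, the force and the opening at its end, in the units of the state.
- get_obs(): the state, without advancing time (a new reading comes with each control period).
- get_image(name): name is "scene" or "top" or "wrist"; returns a dict with "img" (480x640x3 uint8, blue, green, red), "vfov" (degrees; the focal length in pixels is half the picture's height over the tangent of half this angle, whatever the lens; pixels are square), "cx", "cy" (the principal point, pixels), "xyz" and "rotation" of the camera in the world. Camera axes: x right, y up, looking along -z (the intrinsics and any distortion apply to the point x, -y, -z); pixel columns grow to the right and rows downward; lengths in mm; the calibration is good to about 2 mm. A picture is of the moment at which its call begins. There is no depth.
- finish_job(): hands the job in, once; it reports no verdict.
The state is a dict: "time_s": time; "joint_positions": joint angles; "qvel": joint speeds; "joint_torque": joint torques, N m; "position": TCP position; "orientation": TCP orientation; "wrist_force": force on the tool from outside, world axes, zero at the start; "ft_torque": the same for the moment, N m; "width": opening from 0.0 (shut) to 1.0 (fully open).
Only numpy, scipy, OpenCV 4.12 (cv2) and the standard library are available. Lean on these libraries where they do the work, as an engineer would, in place of code of your own. Each camera call takes 0.05 s, during which the arm holds its last target. There are 200 camera calls.

## Working session

There is one attempt and no reset: what is moved stays moved. The work goes in short steps, Python scripts to look and compute and a shell command to move; the robot and the scene stay as the last step left them, time stands still between calls to the robot, and variables do not carry over. Pictures are saved under pics/ and viewed, about 8 in all and at most 12, crops included, and the job is handed in when it is done.

```bash
mkdir -p pics; cat > h.py <<'E'
import numpy as np, cv2
from scipy.spatial.transform import Rotation as R
from plant import get_obs, get_image
E
python3 - <<'E'
from h import *
import pickle
o=get_obs();print(o)
d={}
for n in("scene","top","wrist"):
    i=get_image(n);cv2.imwrite(f"pics/{n}0.png",i["img"]);d[n]=i
    print(n,{k:v for k,v in i.items() if k!="img"})
pickle.dump(d,open("i0.pkl","wb"))
E
```

```text
{'time_s': 0.0, 'joint_positions': array([-1.41158849e+00,  1.24536328e-01,  1.65169260e+00, -8.64635906e-06,
        1.36746605e+00, -8.26224618e-02]), 'qvel': array([-0.00038598,  0.0018509 , -0.00112963, -0.00073618, -0.0018586 ,
       -0.00148912]), 'joint_torque': array([-1.94911379e-03, -4.23613501e+01, -3.65455842e+01, -1.88332388e-04,
        7.02600679e-03,  8.41833355e-06]), 'position': array([ 155.50943236, -630.4263172 ,  198.0218736 ]), 'orientation': array([-1.31247039,  1.03029499, -1.02771162]), 'wrist_force': array([-0.25664927,  1.04984325,  0.08552781]), 'ft_torque': array([-0.00205417, -0.04640135,  0.01972252]), 'width': 1.0003729191993138}
scene {'vfov': 45.0253453246898, 'cx': 304.6422654822547, 'cy': 242.41930394417005, 'xyz': array([1068.11827016, -578.10958553,  693.33056451]), 'rotation': array([0.87005142, 0.3195673 , 0.6892459 ])}
top {'vfov': 47.65970121345383, 'cx': 317.23830911775934, 'cy': 238.7748754236023, 'xyz': array([ 374.40580146,   10.88713017, 1075.95822577]), 'rotation': array([ 0.12579347, -0.15269416, -1.57792851])}
wrist {'vfov': 66.45769526764511, 'cx': 314.2003223788606, 'cy': 240.05813462698464, 'xyz': array([ 231.53761378, -612.64019506,  371.99568753]), 'rotation': array([-0.25716227,  0.2053679 , -1.31684294])}
```

View pics/scene0.png

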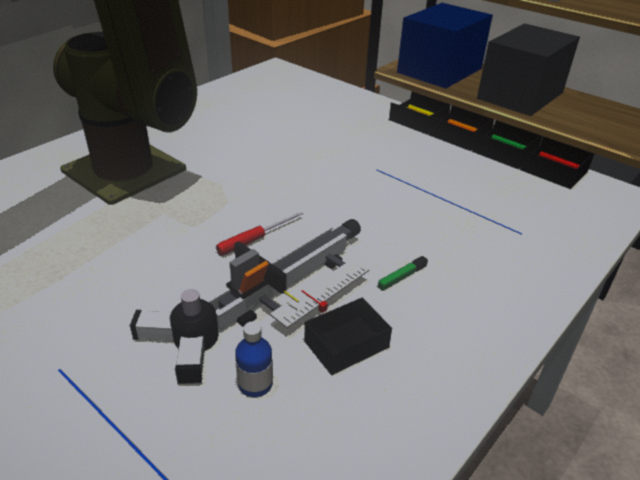

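View pics/top0.png

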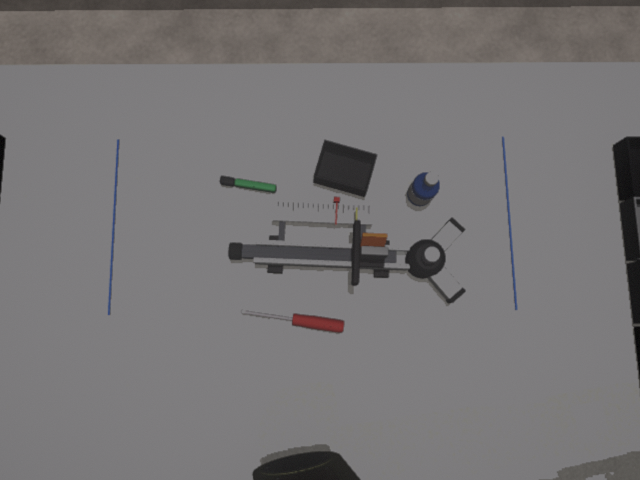

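The scene and top views show the stand with its hub at top px (427,258) and the leg pulling toward image left, which is about world +y. The crossbar is near (357,252), the lever near (375,240), the red mark near (336,212) and the pointer near (355,214). The bottle and bin are on the +x side, with the screwdriver on the robot side. I'll take enlarged crops next.

```bash
python3 - <<'E'
from h import *
a=cv2.imread("pics/top0.png")[190:300,225:455];a=cv2.resize(a,None,fx=3.4,fy=3.4,interpolation=cv2.INTER_CUBIC)
b=cv2.imread("pics/scene0.png")[215:335,200:400];b=cv2.resize(b,None,fx=4,fy=4,interpolation=cv2.INTER_CUBIC)
cv2.imwrite("pics/ta.png",cv2.convertScaleAbs(a,alpha=1.4));cv2.imwrite("pics/sa.png",cv2.convertScaleAbs(b,alpha=1.4))
E
```

```text
(no output)
```

View pics/ta.png

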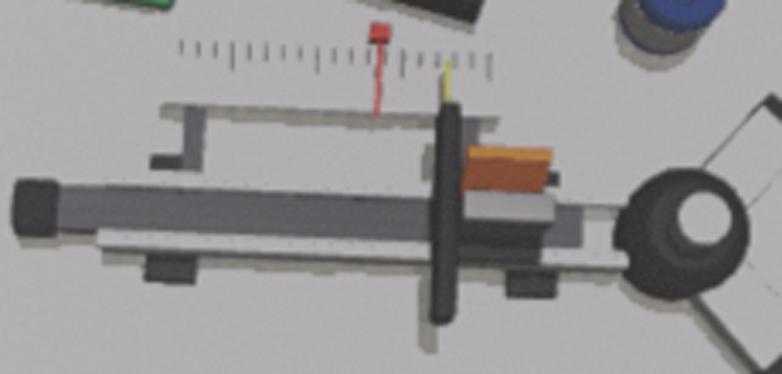

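View pics/sa.png

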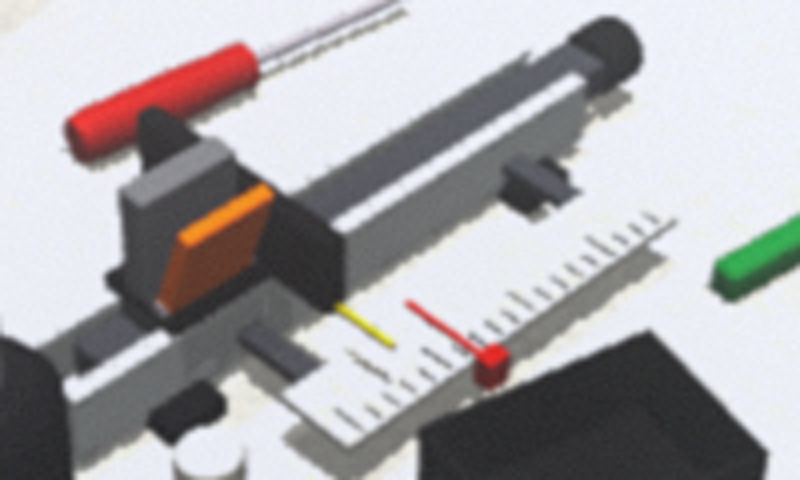

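```bash
cat >> h.py <<'E'
def ray(c,u,v):
    f=240/np.tan(np.radians(c["vfov"]/2))
    d=R.from_rotvec(c["rotation"]).apply([(u-c["cx"])/f,-(v-c["cy"])/f,-1]); return np.array(c["xyz"]),d/np.linalg.norm(d)
def tri(*l):
    A=np.zeros((3,3));b=np.zeros(3);rs=[ray(*q) for q in l]
    for o,d in rs: P=np.eye(3)-np.outer(d,d);A+=P;b+=P@o
    x=np.linalg.solve(A,b); return x,[round(float(np.linalg.norm((np.eye(3)-np.outer(d,d))@(x-o))),1) for o,d in rs]
def atz(c,u,v,z): o,d=ray(c,u,v); return o+d*(z-o[2])/d[2]
E
python3 - <<'E'
from h import *
import pickle
d=pickle.load(open("i0.pkl","rb"));np.set_printoptions(precision=1,suppress=True)
T=lambda u,v:(d["top"],225+u/3.4,190+v/3.4)
S=lambda u,v:(d["scene"],200+u/4,215+v/4)
for n,t,s in [("post",(509,207),(177,171)),("post+y-x",(463,219),(215,140)),("post-y-x",(553,221),(120,185)),("pointertip",(448,62),(393,346)),("marknear",(376,117),(408,302)),("markfar",(380,43),(480,352)),("footcap",(36,207),(605,45)),("levertop+y",(468,148),(270,190)),("levertop-y",(552,150),(183,243))]:
    print(n,*tri(T(*t),S(*s)))
for n,t,z in [("bar+x",(451,103),86),("bar-x",(443,322),86),("cap",(36,207),42),("hub",(690,233),60)]: print(n,atz(*T(*t),z))
E
```

```text
post [ 525.6 -109.8  104.4] [1.3, 1.3]
post+y-x [520.2 -84.7 102.5] [2.0, 2.0]
post-y-x [ 517.5 -132.7  106.6] [1.3, 1.3]
pointertip [618.5 -83.9  50.8] [1.9, 1.9]
marknear [590.8 -43.7  29.9] [1.5, 1.5]
markfar [634.1 -47.   31.8] [1.1, 1.1]
footcap [540.2 151.8  33.1] [2.1, 2.1]
levertop+y [558.2 -89.6 100.9] [0.8, 0.8]
levertop-y [ 556.5 -134.9  101.1] [0.6, 0.6]
bar+x [585.7 -83.1  86. ]
bar-x [465.6 -75.6  86. ]
cap [537.3 149.1  42. ]
hub [ 515.9 -216.9   60. ]
```

```bash
cat >> h.py <<'E'
yaw=np.radians(-3.5);ex=np.array([np.cos(yaw),np.sin(yaw),0]);ey=np.array([-np.sin(yaw),np.cos(yaw),0])
post=np.array([525.6,-109.8,104.4])
def legpt(x,y,z): p=post+x*ex+y*ey;p[2]=z;return p
def rel(p):
    """shift in tool axes (mm) and turn (deg) to goal p with x=+-ex, down"""
    o=get_obs();r=R.from_rotvec(o["orientation"]);m=r.as_matrix();np.set_printoptions(precision=2,suppress=True)
    print("tool axes (cols)\n",m,"pos",o["position"],"t",o["time_s"],"F",o["wrist_force"],"w",o["width"])
    s=np.sign(m[:,0]@ex) or 1;G=np.c_[s*ex,[0,0,-1],s*ey]
    print("shift tool mm",m.T@(p-o["position"]),"shift in goal axes",G.T@(p-o["position"]),"turn deg",np.degrees(R.from_matrix(m.T@G).as_rotvec()),"sign",s)
E
python3 - <<'E'
from h import *
rel(legpt(4,8,160))
E
```

```text
tool axes (cols)
 [[ 0.24 -0.    0.97]
 [-0.97  0.    0.24]
 [-0.   -1.    0.  ]] pos [ 155.52 -630.56  198.33] t 0.15 F [0.56 0.65 0.45] w 0.9989160663375797
shift tool mm [-423.37   39.09  490.21] shift in goal axes [341.59  38.33 550.38] turn deg [ -0.07 -72.65  -0.08] sign 1.0
```

```bash
python3 -m handwheel '[[[0,0,0.05],[0,-10,0],1],[[0,0,0.05],[0,-10,0],1],[[0,0,0.05],[0,-10,0],1],[[0,0,0.05],[0,-10,0],1],[[0,0,0.05],[0,-10,0],1],[[0,0,0.05],[0,-10,0],1],[[0,0,0.05],[0,-10,0],1],[[0,0,0],[0,-2.6,0],1]]' 60
python3 -c "
from h import *
rel(legpt(4,8,198))"
```

```text
time_s: 1.15
position: [393.8, -400.0, 198.9]
orientation: [-1.569, 0.044, -0.044]
wrist_force: [0.1, -0.8, 0.1]
width: 1.001
tool axes (cols)
 [[ 1.   -0.    0.06]
 [-0.06  0.    1.  ]
 [-0.   -1.    0.  ]] pos [ 393.77 -400.05  198.93] t 1.15 F [ 0.14 -0.85  0.07] w 1.0013107317341023
shift tool mm [119.49   1.21 305.12] shift in goal axes [117.86   0.93 305.75] turn deg [-0.06  0.3  -0.01] sign 1.0
```

```bash
python3 -m handwheel '[[[0.02,0,0.05],[0,0,0],1],[[0.02,0,0.05],[0,0,0],1],[[0.02,0,0.05],[0,0,0],1],[[0.02,0,0.05],[0,0,0],1],[[0.02,0,0.05],[0,0,0],1],[[0.018,0,0.05],[0,0,0],1],[[0,0,0],[0,0.3,0],1]]'
python3 - <<'E'
from h import *
import pickle
rel(legpt(4,8,198))
w=get_image("wrist");s=get_image("scene");pickle.dump((w,s),open("i1.pkl","wb"))
cv2.imwrite("pics/w1.png",cv2.convertScaleAbs(w["img"],alpha=1.4));print(w["xyz"])
E
```

```text
time_s: 2.02
position: [529.8, -108.1, 199.0]
orientation: [-1.57, 0.049, -0.048]
wrist_force: [-0.3, -0.6, 0.0]
width: 1.002
tool axes (cols)
 [[ 1.   -0.    0.06]
 [-0.06  0.    1.  ]
 [-0.   -1.    0.  ]] pos [ 529.8  -108.08  198.96] t 2.025 F [-0.34 -0.62  0.05] w 1.0015323557808895
shift tool mm [-0.09  0.97  6.02] shift in goal axes [-0.09  0.96  6.03] turn deg [-0.03 -0.06 -0.03] sign 1.0
[535.73 -31.46 372.83]
```

View pics/w1.png

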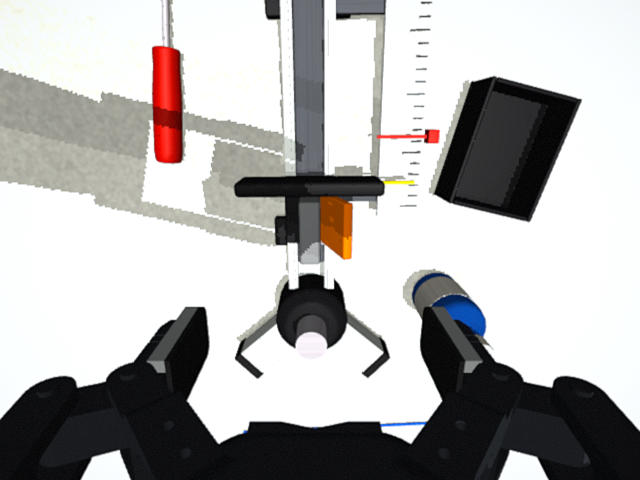

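The wrist view shows the bar spanning (236,187)–(383,186), the pointer at about (400,182), the red line at (378..426,136), and the post at (309,215) beside the open lever.

```bash
python3 - <<'E'
from h import *
import pickle
w,s=pickle.load(open("i1.pkl","rb"));np.set_printoptions(precision=1,suppress=True)
L=lambda p:np.array([(p-post)@ex,(p-post)@ey,p[2]])
im=w["img"].astype(int);B,G,Rr=im[...,0],im[...,1],im[...,2]
def comp(m,box):
    v,u=np.nonzero(m[box[1]:box[3],box[0]:box[2]]);return u+box[0],v+box[1]
u,v=comp((Rr-G>60)&(Rr-B>60),(370,125,424,148));k=np.polyfit(u,v,1);print("red",u.min(),u.max(),k,np.polyval(k,400))
u2,v2=comp((Rr-B>60)&(G-B>60),(380,170,425,195));k2=np.polyfit(u2,v2,1);print("yel",u2.min(),u2.max(),k2)
print("mark ends",*[L(atz(w,a,np.polyval(k,a),30)) for a in (380,423)])
print("ptr ends",*[L(atz(w,a,np.polyval(k2,a),49)) for a in (387,u2.max())])
# bar top corners
for a in [(236,187),(383,186)]: print("bar end",L(atz(w,*a,86)))
print("post top ctr y-",L(atz(w,309,262,105)))
E
```

```text
red 377 423 [ -0.  139.5] 136.13758716980846
yel 383 414 [  0.  179.3]
mark ends [64.5 69.  30. ] [103.2  69.3  30. ]
ptr ends [69.5 30.7 49. ] [93.3 30.6 49. ]
bar end [-56.1  32.3  86. ]
bar end [59.2 33.1 86. ]
post top ctr y- [  1.2 -23.4 105. ]
```

```bash
python3 - <<'E'
from h import *
import pickle
w,s=pickle.load(open("i1.pkl","rb"))
a=cv2.resize(w["img"][120:270,225:435],None,fx=3.8,fy=3.8,interpolation=cv2.INTER_CUBIC);cv2.imwrite("pics/w1c.png",cv2.convertScaleAbs(a,alpha=1.3))
E
```

```text
(no output)
```

View pics/w1c.png

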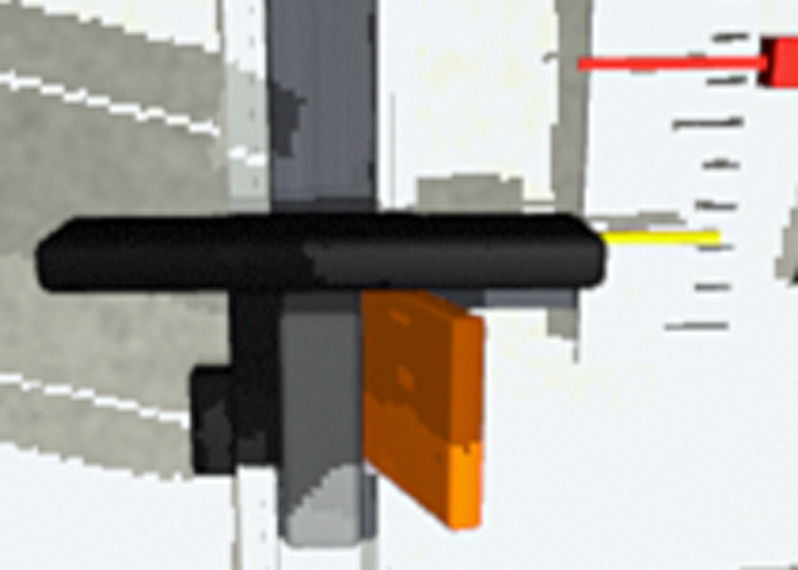

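```bash
python3 -m handwheel '[[[0.0005,0.03,0.003],[0,0,0],1],[[0,0.03,0],[0,0,0],1],[[0,0.03,0],[0,0,0],1],[[0,0.025,0],[0,0,0],1],[[0,0.015,0],[0,0,0],1],[[0,0.011,0],[0,0,0],1],[[0,0,0],[0,0,0],1]]'
python3 -c "
from h import *
rel(legpt(4.7,14,57))"
```

```text
time_s: 3.0
position: [529.5, -108.4, 57.9]
orientation: [-1.57, 0.054, -0.052]
wrist_force: [-0.1, -1.2, 0.6]
width: 1.001
tool axes (cols)
 [[ 1.   -0.    0.07]
 [-0.07  0.    1.  ]
 [-0.   -1.    0.  ]] pos [ 529.55 -108.36   57.89] t 3.0 F [-0.12 -1.17  0.63] w 1.0012328735631706
shift tool mm [ 0.77  0.89 12.33] shift in goal axes [ 0.85  0.89 12.32] turn deg [-0.01 -0.38 -0.05] sign 1.0
```

```bash
python3 -m handwheel '[[[0.0005,0,0.005],[0,-0.8,0],1],[[0,0,0.005],[0,0,0],1],[[0,0,0.007],[0,0,0],1],[[0,0,0.008],[0,0,0],1],[[0,0,0.008],[0,0,0],1],[[0,0,0.008],[0,0,0],1],[[0,0,0.005],[0,0,0],1],[[0,0,0],[0,0,0],1]]'
cat >> h.py <<'E'
def check(tag):
    import pickle
    w=get_image("wrist");s=get_image("scene");pickle.dump((w,s),open(f"{tag}.pkl","wb"))
    im=w["img"].astype(int);B,G,Rr=im[...,0],im[...,1],im[...,2]
    L=lambda p:np.round([(p-post)@ex,(p-post)@ey,p[2]],1)
    for n,m,z in (("red",(Rr-G>60)&(Rr-B>60)&(G<90),30),("yel",(Rr-B>60)&(G-B>60),49)):
        c,lab,st,_=cv2.connectedComponentsWithStats(m.astype(np.uint8))
        for i in range(1,c):
            if st[i,4]>25:
                v,u=np.nonzero(lab==i);print(n,st[i],L(atz(w,u.mean(),v.mean(),z)))
    cv2.imwrite(f"pics/{tag}.png",np.vstack([cv2.convertScaleAbs(w["img"],alpha=1.3)[:, :],]))
    cv2.imwrite(f"pics/{tag}s.png",cv2.resize(cv2.convertScaleAbs(s["img"][215:335,200:400],alpha=1.3),None,fx=4,fy=4,interpolation=cv2.INTER_CUBIC))
E
python3 -c "
from h import *
rel(legpt(4.7,14+38.5,57)); check('c2')"
```

```text
time_s: 4.0
position: [532.9, -61.8, 58.3]
orientation: [-1.57, 0.041, -0.041]
wrist_force: [-0.2, 0.1, -0.3]
width: 0.996
tool axes (cols)
 [[ 1.   -0.    0.05]
 [-0.05 -0.    1.  ]
 [-0.   -1.   -0.  ]] pos [532.92 -61.77  58.28] t 4.0 F [-0.18  0.13 -0.31] w 0.9962836670339089
shift tool mm [0.36 1.28 4.11] shift in goal axes [0.33 1.28 4.11] turn deg [ 0.    0.49 -0.  ] sign 1.0
red [  55   86   57  175 7529] [-121.   99.   30.]
red [492 220  20  21 364] [112.8  68.6  30. ]
red [412 226  79   7 387] [83.8 69.4 30. ]
red [ 323  351   56   71 2415] [ 26.2 -38.2  30. ]
yel [417 303  56   6 286] [79.2 30.4 49. ]
yel [ 328  351   51   71 2054] [ 29.2 -29.2  49. ]
```

View pics/c2.png

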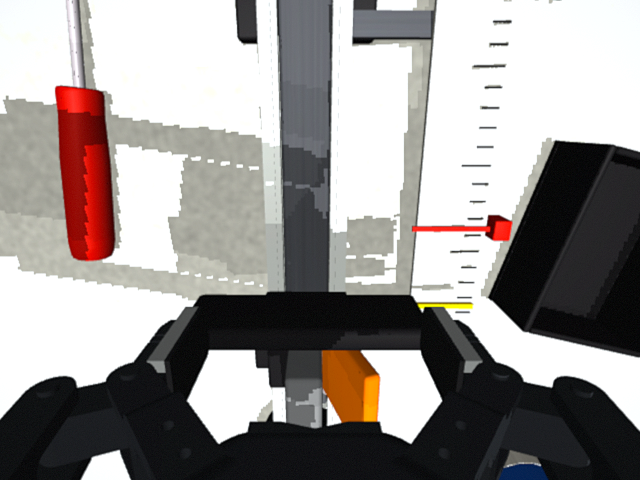

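View pics/c2s.png

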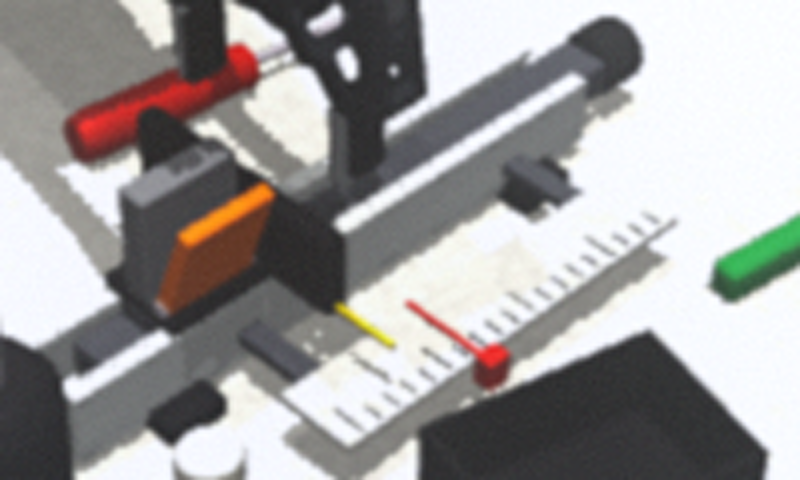

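The fingers are now past the bar, but the leg has not moved: the pointer is still at y 30.4 and the mark at 69.4. I'll check where the fingertips really are.

```bash
python3 - <<'E'
from h import *
import pickle
w,s=pickle.load(open("c2.pkl","rb"));np.set_printoptions(precision=1,suppress=True)
tcp=get_obs()["position"]
def proj(c,p):
    f=240/np.tan(np.radians(c["vfov"]/2));q=R.from_rotvec(c["rotation"]).inv().apply(p-c["xyz"]);return c["cx"]+f*q[0]/-q[2],c["cy"]-f*q[1]/-q[2]
for z in (0,13,26,40):
  for x in (-50,50):
    for y in(-11,11):
      p=tcp+x*ex+y*ey+[0,0,z];u,v=proj(s,p);print(z,x,y,"wrist",np.array(proj(w,p)),"scenecrop",np.array([(u-200)*4,(v-215)*4]))
E
```

```text
0 -50 -11 wrist [216.5 300.3] scenecrop [177.6 167.2]
0 -50 11 wrist [213.4 261. ] scenecrop [216.6 145.1]
0 50 -11 wrist [407.  301.9] scenecrop [335.6 281. ]
0 50 11 wrist [410.7 262.7] scenecrop [374.9 256.2]
13 -50 -11 wrist [209.8 312.4] scenecrop [176.1 143.7]
13 -50 11 wrist [206.2 270.8] scenecrop [215.4 121.7]
13 50 -11 wrist [413.4 314.1] scenecrop [335.4 257. ]
13 50 11 wrist [417.6 272.6] scenecrop [375.  232.3]
26 -50 -11 wrist [202.1 326.3] scenecrop [174.6 119.8]
26 -50 11 wrist [197.9 282. ] scenecrop [214.2  97.9]
26 50 -11 wrist [420.8 328.1] scenecrop [335.1 232.7]
26 50 11 wrist [425.6 283.9] scenecrop [375.1 208.1]
40 -50 -11 wrist [192.4 343.8] scenecrop [172.9  93.6]
40 -50 11 wrist [187.4 296.3] scenecrop [212.9  71.9]
40 50 -11 wrist [430.  345.7] scenecrop [334.9 205.9]
40 50 11 wrist [435.7 298.4] scenecrop [375.2 181.5]
```

```bash
python3 - <<'E'
from h import *
import pickle
w,s=pickle.load(open("c2.pkl","rb"))
cv2.imwrite("pics/c2f.png",cv2.resize(cv2.convertScaleAbs(s["img"][160:290,215:335],alpha=2.2,beta=10),None,fx=4.6,fy=4.6,interpolation=cv2.INTER_CUBIC))
E
```

```text
(no output)
```

View pics/c2f.png

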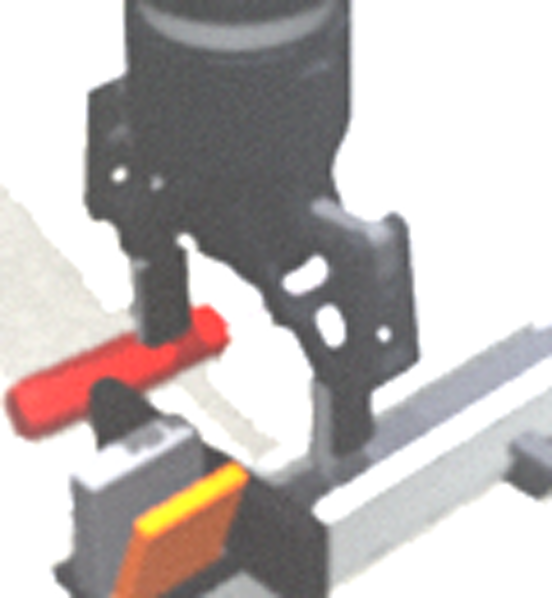

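```bash
python3 - <<'E'
from h import *
import pickle
w,s=pickle.load(open("c2.pkl","rb"));np.set_printoptions(precision=1,suppress=True)
tcp=get_obs()["position"]
f=240/np.tan(np.radians(w["vfov"]/2))
for ul,ur,v in ((205,425,308),):
    dep=f*85/(ur-ul)
    q=np.array([((ul+ur)/2-w["cx"])/f,-(v-w["cy"])/f,-1])*dep
    p=w["xyz"]+R.from_rotvec(w["rotation"]).apply(q)-tcp
    print("wrist tip front-inner rel tcp: x,y,z",p@ex,p@ey,p[2])
for n,(a,b) in {"-y+x":(338,473),"+y+x":(370,440),"-y-x(in)":(318,458)}.items():
    for x in (42.5,57):
        o,d=ray(s,215+a/4.6,160+b/4.6);t=((tcp-o)@ex+x)/(d@ex);p=o+t*d-tcp;print(n,x,"y,z rel",p@ey,p[2])
print("tcp leg y",(tcp-post)@ey)
E
```

```text
wrist tip front-inner rel tcp: x,y,z 1.3356878295571164 9.776949849566478 46.68161547118414
-y+x 42.5 y,z rel 6.327123828693377 32.9674407138643
-y+x 57 y,z rel -7.215788419591483 49.653841423646064
+y+x 42.5 y,z rel 21.80945478120962 39.21476215741526
+y+x 57 y,z rel 7.837436533408423 55.72801302816068
-y-x(in) 42.5 y,z rel -3.1163913140040975 45.20245563506554
-y-x(in) 57 y,z rel -16.397568490439344 61.549752477156936
tcp leg y 47.99089016911361
```

Both views agree: with the gripper open, the fingertips are about 48 mm above the reported TCP. That is why they passed over the bar. I'll close the gripper here in free air to see how far the tips advance.

```bash
python3 -m handwheel '[[[0,-0.015,0],[0,0,0],0.3],[[0,0,0],[0,0,0],0.3],[[0,0,0],[0,0,0],0.3],[[0,0,0],[0,0,0],0.3],[[0,0,0],[0,0,0],0.3],[[0,0,0],[0,0,0],0.3]]'
python3 - <<'E'
from h import *
import pickle
o=get_obs();print(o["position"],o["width"])
w=get_image("wrist");s=get_image("scene");pickle.dump((w,s),open("c3.pkl","wb"))
a=cv2.resize(cv2.convertScaleAbs(s["img"][160:290,215:335],alpha=2.2,beta=10),(400,433),interpolation=cv2.INTER_CUBIC)
b=cv2.resize(cv2.convertScaleAbs(w["img"][200:480,160:460],alpha=1.8,beta=10),(400,373));b=cv2.copyMakeBorder(b,0,60,0,0,0)
cv2.imwrite("pics/c3.png",np.hstack([a,b]))
E
```

```text
time_s: 4.85
position: [532.8, -62.1, 73.1]
orientation: [-1.57, 0.042, -0.041]
wrist_force: [-0.7, 0.4, -0.9]
width: 0.301
[532.80024721 -62.10395899  73.09410278] 0.3013777607775763
```

View pics/c3.png

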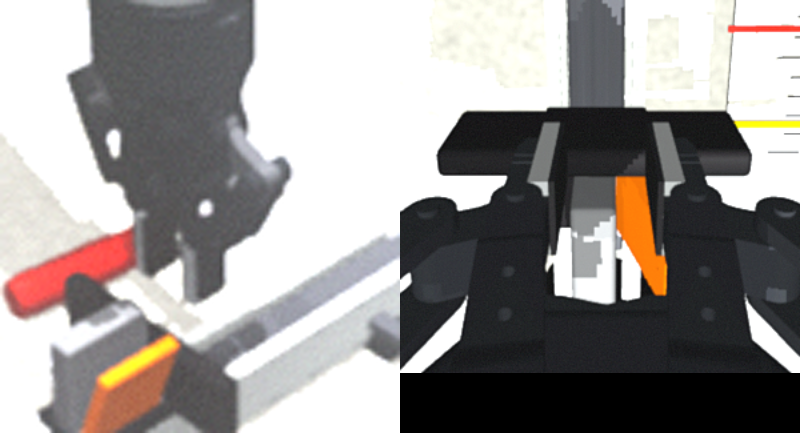

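```bash
python3 - <<'E'
from h import *
import pickle
w,s=pickle.load(open("c3.pkl","rb"));tcp=get_obs()["position"]
for n,(a,b) in {"-y+x":(193,300),"+y+x":(222,288)}.items():
    for x in (20,27):
        o,d=ray(s,215+a*.3,160+b*.3);t=((tcp-o)@ex+x)/(d@ex);p=o+t*d-tcp;print(n,x,"y,z rel",p@ey,p[2])
f=240/np.tan(np.radians(w["vfov"]/2))
# tip inner-front corners wrist px
ul,ur,v=160+558*.75-300,160+652*.75-300,200+124*.75
print(ul,ur,v); dep=f*25.5/(ur-ul);q=np.array([((ul+ur)/2-w["cx"])/f,-(v-w["cy"])/f,-1])*dep
p=w["xyz"]+R.from_rotvec(w["rotation"]).apply(q)-tcp;print(p@ex,p@ey,p[2])
E
```

```text
-y+x 20 y,z rel -6.664174047695911 38.58277473674626
-y+x 27 y,z rel -12.765635266525319 46.04204653133682
+y+x 20 y,z rel 12.214860883429651 35.65621847157534
+y+x 27 y,z rel 5.871253480702922 43.15302684757249
278.5 349.0 293.0
0.7649078530919011 18.85361688192506 53.093782958935876
```

With the gripper at 0.3 open, the tips are still about 39 mm above the reported TCP. For a tip height of about 60 mm when pinched, I need a reported z of about 21. I'll open, go back behind the bar, and descend.

```bash
python3 -m handwheel '[[[0,-0.005,0],[0,0,0],1],[[0,0,0],[0,0,0],1],[[0,0,0],[0,0,0],1],[[0,0,0],[0,0,0],1],[[0,0,0],[0,0,0],1],[[0,0,-0.014],[0,0,0],1],[[0,0,-0.014],[0,0,0],1],[[0,0,-0.014],[0,0,0],1]]'; python3 -m handwheel '[[[0,0.015,0],[0,0,0],1],[[0,0.015,0],[0,0,0],1],[[0,0.012,0],[0,0,0],1],[[0,0.01,0],[0,0,0],1],[[0,0.005,0],[0,0,0],1],[[0,0,0],[0,0,0],1]]'
python3 -c "
from h import *
rel(legpt(4.7,14,21)); check('c4')"
```

```text
time_s: 5.95
position: [530.6, -105.4, 78.3]
orientation: [-1.571, 0.042, -0.042]
wrist_force: [0.4, 0.2, 0.5]
width: 1.001
time_s: 6.7
position: [530.6, -103.9, 21.0]
orientation: [-1.57, 0.042, -0.041]
wrist_force: [0.8, -0.8, 0.7]
width: 1.002
tool axes (cols)
 [[ 1.   -0.    0.05]
 [-0.05  0.    1.  ]
 [-0.   -1.    0.  ]] pos [ 530.58 -103.86   20.96] t 6.7 F [ 0.83 -0.77  0.7 ] w 1.0024638353012154
shift tool mm [ 0.15 -0.04  7.77] shift in goal axes [ 0.09 -0.04  7.77] turn deg [-0.01  0.47 -0.03] sign 1.0
red [   0    0   55  206 9631] [-117.9   89.6   30. ]
red [541 147  32  28 667] [113.1  69.1  30. ]
red [441 156 103  10 664] [84.4 68.9 30. ]
red [ 326  308   82  122 7199] [ 33.6 -37.9  30. ]
yel [455 254  69   8 469] [79.7 30.4 49. ]
yel [ 381  338   26  100 1911] [ 43.9 -35.3  49. ]
yel [327 366  45  55 465] [ 24.7 -44.4  49. ]
```

```bash
python3 -m handwheel '[[[0,0,0.004],[0,0,0],1],[[0,0,0.005],[0,0,0],1],[[0,0,0.006],[0,0,0],1],[[0,0,0.007],[0,0,0],1],[[0,0,0.006],[0,0,0],1],[[0,0,0.006],[0,0,0],1],[[0,0,0.004],[0,0,0],1],[[0,0,0],[0,0,0],1]]'
python3 -c "
from h import *
rel(legpt(4.7,14+38.5,21)); check('c5')"
```

```text
time_s: 7.8
position: [533.2, -65.6, 21.5]
orientation: [-1.57, 0.041, -0.042]
wrist_force: [0.9, -2.9, 1.8]
width: 0.996
tool axes (cols)
 [[ 1.    0.    0.05]
 [-0.05  0.    1.  ]
 [ 0.   -1.    0.  ]] pos [533.16 -65.63  21.49] t 7.8 F [ 0.86 -2.92  1.76] w 0.9958204571623902
shift tool mm [-0.08  0.49  7.95] shift in goal axes [-0.15  0.49  7.95] turn deg [-0.03  0.47  0.06] sign 1.0
red [    0    68    74   212 11076] [-119.4  100.6   30. ]
red [524 226  30  31 635] [112.5  69.6  30. ]
red [431 238  96   9 591] [84.  69.3 30. ]
red [ 324  325   81  101 6046] [32.2 -6.1 30. ]
yel [450 268  69   8 491] [79.6 61.7 49. ]
yel [ 379  356   25   81 1507] [43.5 -2.5 49. ]
yel [325 361  52  60 952] [22.3 -5.  49. ]
```

```bash
python3 -m handwheel '[[[0,0,0.003],[0,0,0],1],[[0,0,0.003],[0,0,0],1],[[0,0,0.0015],[0,0,0],1],[[0,0,0],[0,0,0],1],[[0,0,0],[0,0,0],1]]'
python3 - <<'E'
from h import *
import pickle
rel(legpt(4.7,14+38.5,21)); check('c6')
w,s=pickle.load(open("c6.pkl","rb"));L=lambda p:np.round([(p-post)@ex,(p-post)@ey,p[2]],1)
im=s["img"].astype(int);B,G,Rr=im[...,0],im[...,1],im[...,2]
for n,m,z in (("red",(Rr-G>60)&(Rr-B>60)&(G<110),30),("yel",(Rr-B>60)&(G-B>60),49)):
    c,lab,st,_=cv2.connectedComponentsWithStats(m[270:320,270:330].astype(np.uint8))
    for i in range(1,c):
        v,u=np.nonzero(lab==i)
        if len(u)>5: print("scene",n,st[i],L(atz(s,270+u.mean(),270+v.mean(),z)))
cv2.imwrite("pics/c6v.png",np.hstack([cv2.resize(cv2.convertScaleAbs(w["img"][200:400,300:560],alpha=1.3),(520,400)),cv2.resize(cv2.convertScaleAbs(s["img"][250:350,265:335],alpha=1.3),(280,400),interpolation=cv2.INTER_CUBIC)]))
E
```

```text
time_s: 8.52
position: [533.0, -58.4, 21.2]
orientation: [-1.57, 0.042, -0.042]
wrist_force: [1.7, -2.7, 2.0]
width: 1.0
tool axes (cols)
 [[ 1.   -0.    0.05]
 [-0.05  0.    1.  ]
 [-0.   -1.    0.  ]] pos [532.99 -58.41  21.22] t 8.525 F [ 1.69 -2.73  2.  ] w 1.0003007121766179
shift tool mm [0.47 0.22 0.75] shift in goal axes [0.46 0.22 0.75] turn deg [-0.02  0.45 -0.02] sign 1.0
red [    0    86    78   207 10827] [-119.5  100.8   30. ]
red [523 240  30  32 651] [112.3  69.7  30. ]
red [431 252  95   9 557] [84.5 69.6 30. ]
red [ 325  326   81  104 6068] [32.5  0.8 30. ]
yel [451 269  70   7 468] [79.1 68.9 49. ]
yel [ 381  357   25   81 1526] [43.5  4.4 49. ]
yel [327 366  49  55 907] [22.1  2.2 49. ]
scene red [41 27 16 10 50] [103.8  73.   30. ]
scene yel [31 10 14 10 31] [72.8 73.7 49. ]
```

View pics/c6v.png

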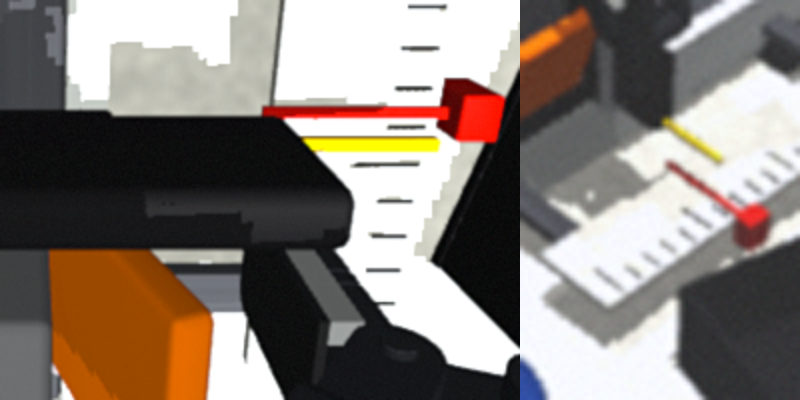

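```bash
python3 -m handwheel '[[[0,0,0.0006],[0,0,0],1],[[0,0,0],[0,0,0],1],[[0,0,0],[0,0,0],1]]'
python3 - <<'E'
from h import *
import pickle
rel(legpt(4.7,14+38.5,21)); check('c7')
L=lambda p:np.round([(p-post)@ex,(p-post)@ey,p[2]],1)
w,s=pickle.load(open("c7.pkl","rb"))
print("scene mark",L(atz(s,302.5,291.3,30)),L(atz(s,319.5,302,30)))
t=get_image("top");im=t["img"].astype(int);B,G,Rr=im[...,0],im[...,1],im[...,2]
for n,m,z in (("red",(Rr-G>30)&(Rr-B>30),30),("yel",(Rr-B>40)&(G-B>30),49)):
    c,lab,st,_=cv2.connectedComponentsWithStats(m[190:235,315:365].astype(np.uint8))
    for i in range(1,c):
        v,u=np.nonzero(lab==i)
        if len(u)>3: print("top",n,st[i],L(atz(t,315+u.mean(),190+v.mean(),z)))
E
```

```text
time_s: 9.0
position: [533.0, -58.1, 21.2]
orientation: [-1.57, 0.042, -0.042]
wrist_force: [2.4, -3.7, 1.2]
width: 0.998
tool axes (cols)
 [[ 1.   -0.    0.05]
 [-0.05 -0.    1.  ]
 [-0.   -1.   -0.  ]] pos [533.02 -58.11  21.23] t 9.0 F [ 2.37 -3.74  1.18] w 0.9982101761095798
shift tool mm [0.46 0.23 0.45] shift in goal axes [0.45 0.23 0.45] turn deg [ 0.01  0.45 -0.02] sign 1.0
red [    0    87    78   206 10813] [-119.5  100.8   30. ]
red [523 241  30  31 637] [112.4  69.8  30. ]
red [431 253  95   9 556] [85.2 69.4 30. ]
red [ 325  326   81  104 6028] [32.4  1.3 30. ]
yel [451 269  70   7 468] [79.1 69.2 49. ]
yel [ 381  357   25   81 1527] [43.5  4.7 49. ]
yel [327 363  52  58 940] [22.6  2.2 49. ]
scene mark [64.  70.4 30. ] [101.7  72.7  30. ]
```

```bash
python3 -m handwheel '[[[0.0004,0,0.0002],[0,0,0],0.8],[[0,0,0],[0,0,0],0.75],[[0,0,0],[0,0,0],0.75]]' 50
python3 -c "
from h import *
check('c8')"
```

```text
time_s: 9.52
position: [533.7, -57.9, 21.5]
orientation: [-1.571, 0.041, -0.042]
wrist_force: [1.5, -6.3, 2.3]
width: 0.752
red [    0    87    77   206 10894] [-119.3  100.9   30. ]
red [521 241  30  31 641] [112.3  69.9  30. ]
red [429 253  95   9 568] [84.7 69.6 30. ]
red [ 324  325   81  100 6101] [32.   1.9 30. ]
yel [449 269  69   7 466] [79.1 69.4 49. ]
yel [ 378  356   26   79 1525] [43.2  6.  49. ]
yel [324 362  49  59 924] [21.7  3.  49. ]
```

Still aligned at 69.4 against 69.6, so I'll close fully.

```bash
python3 -m handwheel '[[[0,0,0],[0,0,0],0.5],[[0,0,0],[0,0,0],0.3],[[0,0,0],[0,0,0],0.15],[[0,0,0],[0,0,0],0],[[0,0,0],[0,0,0],0],[[0,0,0],[0,0,0],0],[[0,0,0],[0,0,0],0],[[0,0,0],[0,0,0],0]]' 50
python3 - <<'E'
from h import *
import pickle
check('c9');w,s=pickle.load(open("c9.pkl","rb"))
o=get_obs();print(o["position"],o["width"],o["wrist_force"])
cv2.imwrite("pics/c9v.png",np.hstack([cv2.resize(cv2.convertScaleAbs(w["img"][200:480,190:530],alpha=1.3),(486,400)),cv2.resize(cv2.convertScaleAbs(s["img"][200:330,235:335],alpha=1.5),(308,400),interpolation=cv2.INTER_CUBIC)]))
E
```

```text
time_s: 10.62
position: [532.1, -57.8, 23.2]
orientation: [-1.57, 0.044, -0.038]
wrist_force: [-13.8, -2.7, 18.4]
width: 0.273
red [    7    88    76   203 10550] [-119.5  100.5   30. ]
red [523 240  29  32 636] [112.4  69.7  30. ]
red [432 253  94   8 522] [84.5 69.5 30. ]
red [ 327  361   26   65 1439] [ 18.7 -10.8  30. ]
yel [452 268  68   7 459] [79.2 69.3 49. ]
yel [ 327  362   25   63 1385] [17.1  5.  49. ]
[532.09930442 -57.78909528  23.23490339] 0.26555507862224237 [-12.87451519  -3.59086788  19.23633224]
```

View pics/c9v.png

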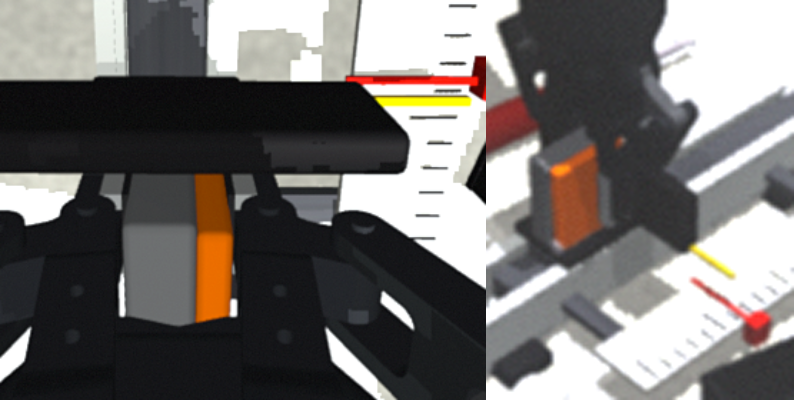

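The lever is upright on the post, the opening of about 23 mm fits the 24 mm pair, and the pointer (69.3) is on the mark (69.5). I'll relieve the vertical and side preload of about 19 N and 13 N with small shifts, then check again.

```bash
python3 -m handwheel '[[[-0.0006,-0.001,0],[0,0,0],0],[[-0.0006,-0.001,0],[0,0,0],0],[[0,0,0],[0,0,0],0],[[0,0,0],[0,0,0],0],[[0,0,0],[0,0,0],0],[[0,0,0],[0,0,0],0],[[0,0,0],[0,0,0],0],[[0,0,0],[0,0,0],0]]' 50
python3 -c "
from h import *
check('c10');o=get_obs();print(o['position'],o['width'],o['wrist_force'],o['time_s'])"
```

```text
time_s: 11.72
position: [532.2, -57.7, 23.4]
orientation: [-1.57, 0.042, -0.041]
wrist_force: [-3.0, -4.6, 5.2]
width: 0.267
red [    7    88    75   204 10773] [-119.4  100.2   30. ]
red [522 240  30  31 622] [112.4  69.8  30. ]
red [431 252  94   9 556] [84.9 69.5 30. ]
red [ 328  361   25   65 1437] [ 18.8 -10.6  30. ]
yel [452 267  68   8 463] [79.1 69.6 49. ]
yel [ 328  362   24   63 1390] [17.1  5.  49. ]
[532.17702997 -57.76764507  23.36248588] 0.26813915627189305 [-3.36667354 -3.46875184  4.55091407] 11.825
```

Everything is steady: pointer 69.6, mark 69.5, low forces, lever pinched shut. Handing in.

```bash
python3 -c "
from plant import finish_job
print(finish_job())"
```

```text
the job is handed in; nothing more can be done
None
```

I pulled the leg out about 39 mm by its crossbar until the pointer was on the red mark. I then shut the lever against the post and handed the job in at about 11.8 s, still holding with a 50 N grip setting.

**First pull missed:** The fingers passed over the bar without touching it and the leg stayed in. With the gripper open, the fingertips are about 48 mm above the reported TCP, not the 13 mm I had worked from. I measured this in the pictures, went in about 37 mm lower, and the second pull worked.

**Last checks:**
- **Alignment:** the wrist camera put the pointer at 69.6 mm and the mark at 69.5 mm along the stand. They agreed within about 0.3 mm just before, during and after closing.
- **Lever:** it stood upright on the post in both views. The opening reads 0.27, about 23 mm, which fits the 24 mm pair.
- **Forces:** closing brought the wrist force to about 23 N. Two small shifts cut that to about 7 N.

**Disagreed or not checked:**
- A rough reading from the scene camera, taken just before closing, had pointer and mark about 2 mm apart. That is about its pixel size and calibration error, so I went by the wrist camera.
- The top camera did not show the pointer or mark by then, probably hidden by the arm.
- I did not measure the bystanders again at the end; nothing I saw suggested that any had been touched.

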